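# Switch the ball sorter's seesaw gate and feed two balls

### The arm

A 6-joint arm with a two-finger parallel gripper is mounted at the origin on the work surface. World frame = base frame: x ahead of the robot, y to its left, z up, the work surface at z = 0. Lengths are in m, angles in rad, forces in N, time in s.
With the tool pointing down it reaches from about 0.225 to 0.725 m from the base axis. Payload 3.1 kg.
Tool frame: the origin (TCP) lies on the centre line of the jaws, within the pads' length; the fingertips stand 11 mm ahead of it and the grasp point (between the pads) lies 8 mm behind it; z points along the fingers, y is the direction in which the jaws open and shut (so a half turn about z gives the same grasp; the last joint's range is limited). The gripper opens to 85 mm and grips with 20 to 120 N. Pads are 22 mm wide; open, the fingers measure 114 mm over their backs; the gripper's body (76 mm by 85 mm) begins 54 mm behind the grasp point. The pads swing forward as they close: fully open they stand 13 mm farther back than shut.
Start: joints at [1.206, 0.048, 0.099, 1.622, 0, 1.443], TCP at [0.123, 0.51, 0.242] pointing down, gripper open.
Joint ranges: [-2.91, 2.91], [-0.99, 1.94], [-1.21, 1.42], [-2.12, 2.29], [-1.49, 1.47], [-3.14, 3.14]. Speed limits (rad/s): [2.79, 2.79, 3.14, 3.14, 3.14, 3.14].

### API

Orientations are given as [roll, pitch, yaw] about the fixed x, y, z axes, in that order (R = Rz(yaw) Ry(pitch) Rx(roll)).
In Python, from rig import env, set_gripper, planner, cams, hand_in gives the robot as it stands. Calls block until the motion is done:
- env.move_to(position, orientation): joint-space move of the TCP to a pose.
- env.movel(position, rotation=None, speed=0.15, f_stop=None): straight line of the TCP; rotation=None keeps the orientation; speed is the mean speed in m/s. With f_stop (N) it stops when the force on the tool has changed by that much, and returns True; else False.
- env.move_joints(angles): joint-space move.
- set_gripper(opening): finger opening in m; the grip force is fixed at half the most; returns when the fingers have stopped.
- env.wait(seconds).
- planner.solve_ik(position, orientation): joint angles nearest the present ones, or None.
- cams.get_image(name): name is "scene" or "top"; returns the picture (400x640x3 uint8, red, green, blue); there is no depth.
- cams.calibration(name): a dict with "intrinsics" (3x3 intrinsics, pixels), "k1" (the pictures are not rectified: a ray, as slopes to the right and down, at radius r is drawn at 1 + k1 r^2 times it, then the intrinsics apply), "world_to_cam" (4x4, takes a point from world to camera coordinates). Camera axes: x right, y down, z forward; pixel columns grow to the right and rows downward; lengths in m; the calibration is good to about 2 mm. A picture is of the moment at which its call begins. calibration takes no time and is no camera call.
A pose or a line that the arm cannot do raises env.MotionError and nothing moves.
- hand_in(): hands the job in, once; it reports no verdict.
Trained networks look in the newest picture that a camera, given by its name, has taken for a name from the list of things; names that differ only in an ending like _2 or _b are one class to them, and where a whole thing is asked for, a point or a joint stands for the part that bears it (a point fixed in the world has none). Each returns a list of dicts, best first, with "p" (0 to 1); they miss things now and then, are a little off and sometimes report something else, mostly with a low value. They report only what shows in the picture. A call takes as long as a camera call. They do not tell look-alikes from the thing itself.
- cams.look_for(camera, target): "point" ([x, y, z] in m, in the coordinates of the camera as it stood for that picture, good to about 4 mm: the middle of the surface that is visible of it).
- cams.tip_of(camera, target): "point" ([x, y, z] in m, in the coordinates of the camera as it stood for that picture, good to about 4 mm: a listed point, or the origin of a listed thing).
Readings, each from a call of its own:
- env.current_t(): time.
- env.current_joints(): joint angles.
- env.current_joint_vel(): joint speeds.
- env.current_joint_torque(): joint torques, N m.
- env.current_ee_pos(): TCP position.
- env.current_orientation(): TCP orientation.
- env.current_ft_force(): force on the tool from outside, world axes, zero at the start.
- env.current_torque(): the same for the moment, N m.
- env.current_opening(): finger opening in m.
Only numpy, scipy, OpenCV 4.12 (cv2) and the standard library are available. Lean on these libraries where they do the work, as an engineer would, in place of code of your own. Each camera call takes 0.05 s, during which the arm holds its last target. There are 200 camera calls.

### The job

Press down the raised side of the sorter's seesaw gate so that it rocks over to its other stop and feeds the other chute. Then push both steel balls along the loading shelf and over its far edge with your fingertips, so that they roll through the gate and come to rest in that chute. Do not lift the balls, do not touch them once they have left the shelf, and leave everything else on the bench where it stands.

Things in the scene. Friction and masses are not known exactly. Their poses are not given: they have to be found in the camera images.
- sorter: fixed bright-steel sorting station. Origin on the bench under the middle of the seesaw gate; x axis from the loading shelf to the gate (away from the robot), y left, z up. The gate is a trough 184 mm long along y at x = 0, rocking about a pivot along x, 90 mm high. Nothing of the station or beside its shelf is over 175 mm high (gate's weight, rocking), save the balls on the shelf (196 mm).
- gate (a joint): tilt of the gate in rad: +0.30 = left (+y) end fully down, parts run into the left chute; -0.30 = right end down, parts run into the right chute. Top-heavy: it rests at either stop, and once past level (0) falls to the other by itself. It starts at one of the two stops. 1 to 2 N down on the raised pad tips it.
- pad_left (a point): centre of the top face of the gate's left press pad, a flat steel plate 45 mm (x) by 42 mm (y), 4 mm thick, on the far side of the trough; about 140 mm above the bench when raised, 119 mm with the gate level, 97 mm when down
- pad_right (a point): centre of the top face of the gate's right press pad, same as the left one, mirrored
- shelf_lip (a point): middle of the far edge of the loading shelf's floor, 156 mm high; axes as the sorter's. The shelf is a level channel 118 mm long running from here towards the robot (-x), 54 mm wide overall, side rims 8 mm high, both ends open; five cross ribs 3 mm high and 22 mm apart keep the balls from rolling. Beyond the lip a steep ramp drops to the gate's middle. Ball centres start 18 to 92 mm before the lip.
- chute_left (a point): point 20 mm above the floor of the left chute near its outer stop, about where the first ball's centre comes to rest; 57 mm above the bench. The chute is a 58 mm wide trough sloping down and outward (+y) from the gate's end, 100 to 265 mm from the gate's middle
- chute_right (a point): the same point of the right chute, mirrored (-y)
- ball_rear: hollow polished, slippery steel ball, 40 mm diameter, about 0.1 kg, on the loading shelf, nearer the robot; origin at its centre (its axes turn as it rolls)
- ball_front: a second, equal ball on the shelf, between the first and the lip; origin at its centre
- die_block: square dark steel die block with three blind holes in its top, 70 x 70 x 30 mm, standing beside the loading shelf; origin at its underside; to be left alone
- fitting: small brass gas fitting, 50 mm long and 54 mm high, standing beside the loading shelf; origin at its underside; to be left alone
- rod_can: green open can of filler rods, 72 mm wide, rods up to 200 mm high; origin at its underside; to be left alone
- hammer: hammer lying flat, about 300 mm long; origin at its underside; to be left alone
- flux_jar: closed jar with black cap, 64 mm wide, 80 mm high; origin at its underside; to be left alone
- copper_ring: flat copper ring, 90 mm outside, 12 mm high; origin at its underside; to be left alone
- square_bar: offcut of dark square steel bar, 100 x 30 x 30 mm; origin at its underside; to be left alone
Mind the look-alikes: they are no part of the job. What is shaped like the ball_front but black or purple is not meant.

How it is judged:
On the way, in this order (a step that is already met when the one before it is completed fails the run):
1. the gate has been rocked over to its other stop, both balls still on the shelf (((value of joint gate above 0.25 rad and distance of pad_left from where it was at the start of the episode above 0.03 m) or (value of joint gate below -0.25 rad and distance of pad_left from where it was at the start of the episode above 0.03 m)) and x of each of ball_rear, ball_front in the frame of sorter below -0.06 m and height (world z) of each of ball_rear, ball_front above 0.165 m), for 0.2 s.
2. both balls have rolled into the chute that the gate now feeds (((value of joint gate above 0.25 rad and distance of pad_left from where it was at the start of the episode above 0.03 m and y of ball_rear in the frame of sorter between 0.14 and 0.275 m and x of ball_rear in the frame of sorter between -0.025 and 0.025 m and height (world z) of ball_rear between 0.04 and 0.095 m and y of ball_front in the frame of sorter between 0.14 and 0.275 m and x of ball_front in the frame of sorter between -0.025 and 0.025 m and height (world z) of ball_front between 0.04 and 0.095 m) or (value of joint gate below -0.25 rad and distance of pad_left from where it was at the start of the episode above 0.03 m and y of ball_rear in the frame of sorter between -0.275 and -0.14 m and x of ball_rear in the frame of sorter between -0.025 and 0.025 m and height (world z) of ball_rear between 0.04 and 0.095 m and y of ball_front in the frame of sorter between -0.275 and -0.14 m and x of ball_front in the frame of sorter between -0.025 and 0.025 m and height (world z) of ball_front between 0.04 and 0.095 m))), for 0.2 s.
At the end, for the whole second after the job is handed in: The gate rests at the stop opposite to its starting one (within 0.05 rad), and both balls lie still (under 30 mm/s) in the chute on its lowered side (((value of joint gate above 0.25 rad and distance of pad_left from where it was at the start of the episode above 0.03 m and y of ball_rear in the frame of sorter between 0.14 and 0.275 m and x of ball_rear in the frame of sorter between -0.025 and 0.025 m and height (world z) of ball_rear between 0.04 and 0.095 m and linear speed of each of ball_rear, ball_front below 0.03 m/s and y of ball_front in the frame of sorter between 0.14 and 0.275 m and x of ball_front in the frame of sorter between -0.025 and 0.025 m and height (world z) of ball_front between 0.04 and 0.095 m) or (value of joint gate below -0.25 rad and distance of pad_left from where it was at the start of the episode above 0.03 m and y of ball_rear in the frame of sorter between -0.275 and -0.14 m and x of ball_rear in the frame of sorter between -0.025 and 0.025 m and height (world z) of ball_rear between 0.04 and 0.095 m and linear speed of each of ball_rear, ball_front below 0.03 m/s and y of ball_front in the frame of sorter between -0.275 and -0.14 m and x of ball_front in the frame of sorter between -0.025 and 0.025 m and height (world z) of ball_front between 0.04 and 0.095 m))); the robot touches nothing.
It fails at once if a ball is lifted off the shelf (height (world z) of any of ball_rear, ball_front above 0.21 m).
It fails at once if the robot touches a ball that has left the shelf ((contact force between any of the arm, the fingers and ball_rear above 0.5 N and (height (world z) of ball_rear below 0.145 m or y of ball_rear in the frame of sorter above 0.05 m or y of ball_rear in the frame of sorter below -0.05 m or x of ball_rear in the frame of sorter below -0.24 m or x of ball_rear in the frame of sorter above 0 m)) or (contact force between any of the arm, the fingers and ball_front above 0.5 N and (height (world z) of ball_front below 0.145 m or y of ball_front in the frame of sorter above 0.05 m or y of ball_front in the frame of sorter below -0.05 m or x of ball_front in the frame of sorter below -0.24 m or x of ball_front in the frame of sorter above 0 m))).
It fails at once if a ball falls to the bench (height (world z) of any of ball_rear, ball_front below 0.03 m).
It fails at once if another thing on the bench is moved more than 20 mm (distance of any of die_block, fitting, rod_can, hammer, flux_jar, copper_ring, square_bar from where it was at the start of the episode above 0.02 m).
It also fails if it takes over 48 s, if anything falls off the work surface, if the arm or the gripper's body presses on something with over 40 N, if the wrist force passes 120 N, or if a joint passes its speed limit or range.

## Working session

There is one attempt and no reset: what is moved stays moved. The work goes in short steps, each a Python script; the robot and the scene stay as the last script left them, time stands still between calls to the robot, and variables do not carry over. Pictures are saved under pics/ and viewed, about 8 in all and at most 12, crops included, and the job is handed in when it is done.

```bash
mkdir -p pics; ls
cat > h.py <<'E'
import numpy as np, cv2
from rig import env,set_gripper,planner,cams,hand_in
def c2w(cam,p):
    T=np.linalg.inv(np.array(cams.calibration(cam)["world_to_cam"])); return (T@np.r_[p,1])[:3]
def snap(cam,name):
    im=cams.get_image(cam); cv2.imwrite(f"pics/{name}.png",im[:,:,::-1]); return im
def proj(cam,p):
    c=cams.calibration(cam);q=(np.array(c["world_to_cam"])@np.r_[p,1])[:3];s=q[:2]/q[2];s=s*(1+c["k1"]*(s@s));K=np.array(c["intrinsics"]);return K[:2,:2]@s+K[:2,2]
def show(cam,t,f="tip_of",n=3):
    for d in getattr(cams,f)(cam,t)[:n]:
        print(cam,f,t,round(d["p"],2),c2w(cam,d["point"]).round(3),proj(cam,c2w(cam,d["point"])).round())
E
python3 - <<'E'
from h import *
np.set_printoptions(suppress=True)
for c in("scene","top"):
    snap(c,c+"0")
    for t in["sorter","pad_left","pad_right","shelf_lip","chute_left","chute_right","ball_rear","ball_front"]: show(c,t)
    print(np.linalg.inv(cams.calibration(c)["world_to_cam"])[:3,3])
for t in["die_block","fitting","rod_can","hammer","flux_jar"]: show("top",t,n=1)
print(env.current_t())
E
```

```text
pics
scene tip_of sorter 0.77 [ 0.583  0.044 -0.003] [317. 260.]
scene tip_of sorter 0.75 [0.512 0.038 0.156] [331. 207.]
scene tip_of pad_left 0.61 [ 0.268 -0.349  0.   ] [289. 147.]
scene tip_of pad_left 0.6 [0.633 0.106 0.14 ] [321. 251.]
scene tip_of pad_left 0.24 [0.466 0.171 0.003] [377. 256.]
scene tip_of pad_right 0.66 [ 0.641 -0.031  0.098] [281. 237.]
scene tip_of shelf_lip 0.91 [0.51  0.039 0.156] [332. 207.]
scene tip_of chute_left 0.71 [0.57  0.287 0.059] [392. 291.]
scene tip_of chute_right 0.63 [ 0.6   -0.202  0.058] [249. 209.]
scene tip_of ball_rear 0.67 [0.42  0.034 0.177] [351. 182.]
scene tip_of ball_front 0.64 [0.341 0.076 0.023] [376. 210.]
scene tip_of ball_front 0.62 [0.489 0.036 0.177] [335. 196.]
scene tip_of ball_front 0.52 [ 0.345 -0.001  0.024] [355. 199.]
[1.20973276 0.6117816  1.12972007]
top tip_of sorter 0.58 [ 0.584  0.044 -0.004] [306. 193.]
top tip_of pad_left 0.87 [0.631 0.106 0.139] [283. 166.]
top tip_of pad_right 0.71 [ 0.639 -0.03   0.101] [331. 168.]
top tip_of pad_right 0.37 [0.558 0.496 0.003] [163. 197.]
top tip_of shelf_lip 0.68 [0.515 0.
[... 268 characters left out ...]
p tip_of ball_rear 0.71 [0.424 0.026 0.177] [309. 237.]
top tip_of ball_rear 0.67 [ 0.268 -0.344  0.   ] [431. 298.]
top tip_of ball_rear 0.46 [ 0.506 -0.134 -0.003] [363. 219.]
top tip_of ball_front 0.74 [0.487 0.037 0.173] [306. 214.]
top tip_of ball_front 0.47 [ 0.348 -0.004  0.019] [319. 269.]
top tip_of ball_front 0.46 [ 0.388 -0.081  0.01 ] [345. 256.]
[ 0.28769998 -0.00912641  1.36662197]
top tip_of die_block 0.61 [ 0.506 -0.133 -0.002] [362. 219.]
top tip_of fitting 0.43 [ 0.469  0.171 -0.004] [264. 228.]
top tip_of rod_can 0.69 [ 0.267 -0.348 -0.003] [432. 299.]
top tip_of hammer 0.97 [ 0.294  0.403 -0.003] [186. 283.]
top tip_of flux_jar 0.93 [ 0.754  0.003 -0.003] [321. 142.]
1.15
```

```bash
python3 -c "
import cv2,numpy as np
a=cv2.imread('pics/scene0.png')[120:340,200:480];b=cv2.imread('pics/top0.png')[130:330,190:450]
cv2.imwrite('pics/v1.png',cv2.resize(a,None,fx=2.7,fy=2.7));cv2.imwrite('pics/v2.png',cv2.resize(b,None,fx=2.9,fy=2.9))"
```

```text
(no output)
```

View pics/v1.png

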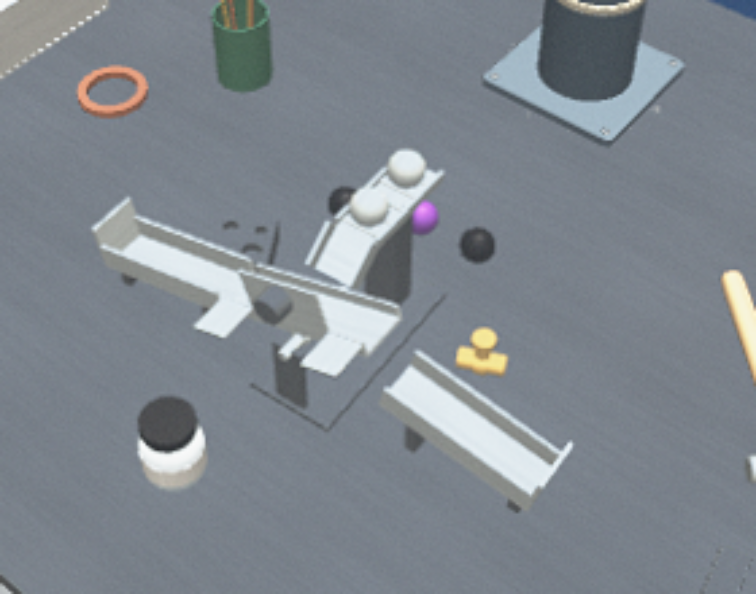

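View pics/v2.png

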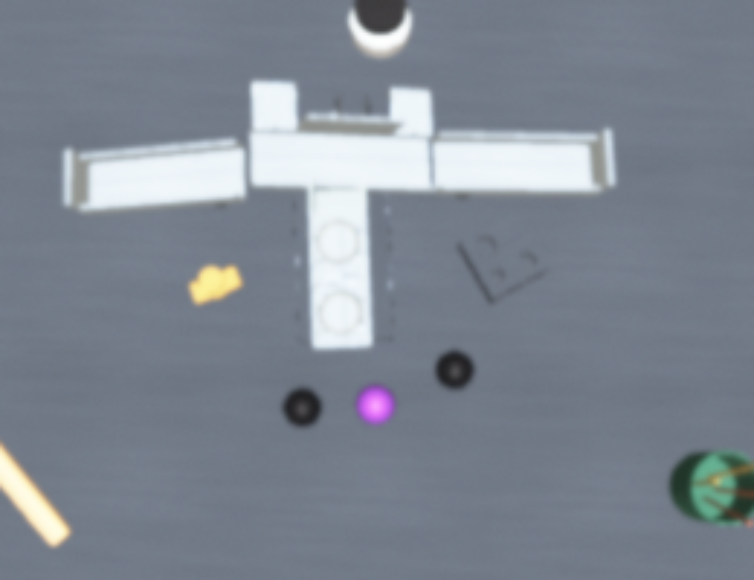

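The left pad is raised at z≈0.14 (scene crop at about 335,355), so the gate starts at its left-up stop. Both white balls are on the shelf, at (338,240) and (340,312) in the top crop. The black and purple balls on the bench are decoys. I'll press the left pad with the fingers shut.

```bash
cat >> h.py <<'E'
yaw=0.061
O=np.array([.584,.043,0]);ex=np.array([np.cos(yaw),np.sin(yaw),0]);ey=np.array([-np.sin(yaw),np.cos(yaw),0])
def W(x,y,z): return O+x*ex+y*ey+np.array([0,0,z])   # sorter -> world
def S(p): d=np.array(p)-O; return np.array([d@ex,d@ey,p[2]])
E
python3 - <<'E'
from h import *
print(env.current_orientation(), S([.632,.106,.14]), S([.512,.038,.156]), S([.422,.03,.177]), S([.488,.037,.175]))
best=None
for y in(yaw,yaw+np.pi,yaw-np.pi):
    q=planner.solve_ik(W(.055,.064,.25),[np.pi,0,y]); print(y,q)
    if q is not None and (best is None or abs(q[5])<abs(best[0])): best=(q[5],y)
R=[np.pi,0,best[1]]
set_gripper(0)
env.move_to(W(.055,.064,.25),R)
env.movel(W(.055,.064,.155),speed=.15)
print(env.current_ee_pos(),env.current_ft_force(),env.current_opening(),env.current_t())
snap("scene","s1")
print(env.movel(W(.055,.064,.099),speed=.06,f_stop=12),env.current_ee_pos(),env.current_ft_force())
env.movel(W(.055,.064,.25),speed=.2)
snap("scene","s2");show("scene","pad_left");show("scene","pad_right");show("scene","ball_rear");show("scene","ball_front")
print(env.current_t())
a=cv2.imread('pics/s1.png')[140:340,220:420];b=cv2.imread('pics/s2.png')[140:340,220:420]
cv2.imwrite('pics/v3.png',cv2.resize(np.hstack([a,b]),None,fx=2,fy=2))
E
```

```text
[-3.14159066e+00 -2.61898018e-06  2.90476582e+00] [0.05175134 0.05995664 0.14      ] [-0.0721709  -0.00060142  0.156     ] [-0.1624912  -0.00309995  0.177     ] [-9.61872204e-02 -1.36471481e-04  1.75000000e-01]
0.061 [ 0.06789494  0.37852213  0.49917857  1.69145276  0.         -3.13469771]
3.202592653589793 [0.06789494 0.37852213 0.49917857 1.69145276 0.         0.00689494]
-3.080592653589793 [0.06789494 0.37852213 0.49917857 1.69145276 0.         0.00689494]
[0.63543326 0.1105339  0.1561554 ] [ 0.45176841 -0.38840327  0.3688929 ] -0.00021529471140763665 5.0167
True [0.63412808 0.11172828 0.11338961] [0.61099346 1.62746588 1.15430669]
scene tip_of pad_left 0.78 [0.627 0.126 0.097] [329. 264.]
scene tip_of pad_right 0.81 [ 0.641 -0.014  0.141] [284. 230.]
scene tip_of ball_rear 0.61 [0.42  0.033 0.178] [350. 181.]
scene tip_of ball_front 0.61 [0.34  0.076 0.021] [377. 210.]
scene tip_of ball_front 0.53 [0.488 0.037 0.178] [336. 196.]
scene tip_of ball_front 0.5 [ 0.345 -0.003  0.021] [355. 199.]
6.8083
```

View pics/v3.png

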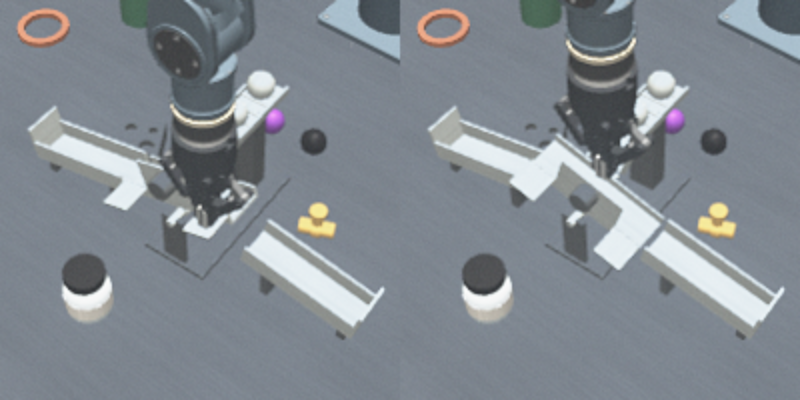

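The gate has flipped: pad_left is at 0.097 and pad_right at 0.141, and both balls are still on the shelf. Next I'll push the front ball over by way of the rear one.

Run:
```python
from h import *
env.movel(W(.055,.064,.27),speed=.2)
env.movel(W(-.215,0,.27),speed=.25)
env.movel(W(-.215,0,.179),speed=.12)
snap("scene","s3")
print(env.movel(W(-.150,0,.179),speed=.05,f_stop=15),S(env.current_ee_pos()),env.current_ft_force())
print(env.movel(W(-.140,0,.179),speed=.03,f_stop=15))
env.wait(1)
snap("scene","s4");show("scene","ball_rear",n=4);show("scene","pad_left",n=2)
print(env.current_t())
a=cv2.imread('pics/s3.png')[120:320,220:420];b=cv2.imread('pics/s4.png')[120:320,220:420]
cv2.imwrite('pics/v4.png',cv2.resize(np.hstack([a,b]),None,fx=2,fy=2))
```

```text
False [-1.50151324e-01  1.12985063e-05  1.79081365e-01] [ 0.55260927  0.95566895 -1.0392929 ]
False
scene tip_of ball_rear 0.66 [0.476 0.035 0.182] [338. 192.]
scene tip_of pad_left 0.7 [0.628 0.123 0.101] [328. 262.]
scene tip_of pad_left 0.58 [0.564 0.291 0.057] [395. 290.]
12.3583
```

View pics/v4.png

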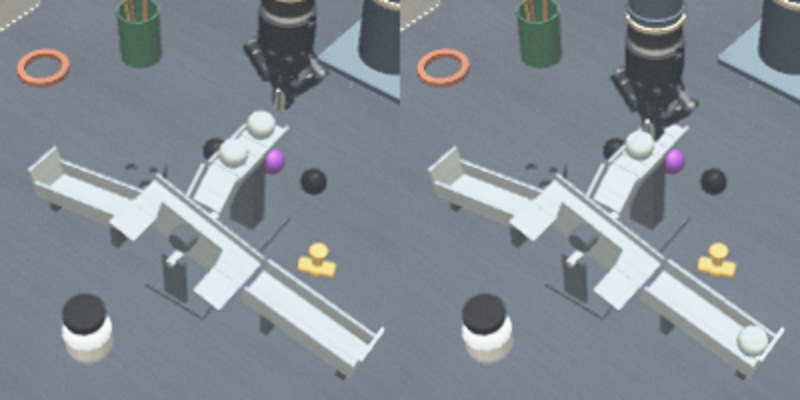

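The front ball now rests at the outer end of the left chute, and the rear ball is still on the shelf near its lip. Now I'll push the rear one over, stopping short.

Run:
```python
from h import *
print(env.movel(W(-.100,0,.179),speed=.04,f_stop=15),S(env.current_ee_pos()))
env.wait(1.5)
snap("scene","s5");show("scene","ball_rear",n=4);show("scene","ball_rear","look_for",n=4);show("scene","pad_left",n=2)
print(env.current_t())
cv2.imwrite('pics/v5.png',cv2.resize(cv2.imread('pics/s5.png')[120:340,200:440],None,fx=2.5,fy=2.5))
```

```text
False [-1.00187639e-01  1.10237828e-05  1.79010026e-01]
scene tip_of ball_rear 0.53 [0.565 0.256 0.065] [384. 282.]
scene look_for ball_rear 0.5 [0.574 0.258 0.078] [383. 281.]
scene look_for ball_rear 0.17 [0.608 0.07  0.12 ] [317. 243.]
scene tip_of pad_left 0.65 [0.629 0.124 0.097] [328. 264.]
scene tip_of pad_left 0.45 [0.571 0.289 0.056] [393. 292.]
15.2083
```

View pics/v5.png

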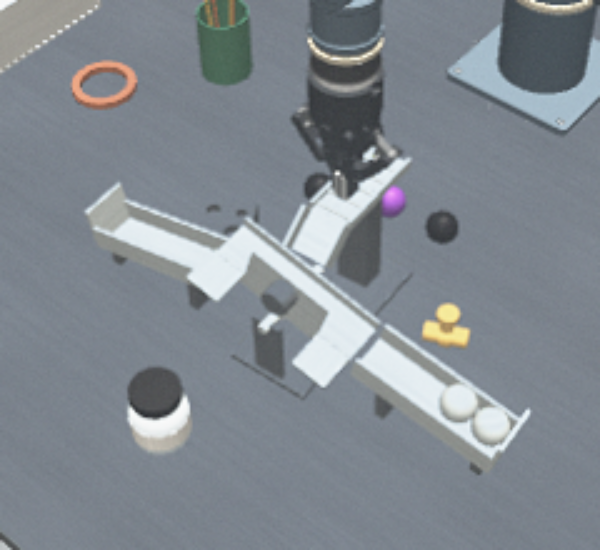

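Both balls rest in the left chute, at (460,402) and (491,425) in the crop, and the gate is left-down. I'll retreat upwards and hand in.

Run:
```python
from h import *
env.movel(W(-.110,0,.28),speed=.15); env.wait(1)
a=cams.get_image("scene"); env.wait(.3); b=cams.get_image("scene")
show("scene","pad_left",n=1); print("motion px diff",cv2.absdiff(a,b)[260:320,340:420].max(),env.current_ft_force(),env.current_t())
hand_in()
```

```text
scene tip_of pad_left 0.76 [0.629 0.125 0.101] [328. 263.]
motion px diff 9 [-0.42095659  0.29935789 -0.51012602] 17.4833
the job is handed in; nothing more can be done
```

The job is done and handed in at about 17.5 s of the 48 s allowed; `hand_in` gave no verdict.

- **Gate:** I pressed the raised left pad with shut fingers, and the gate fell over to its left-down stop. In the check before handing in, pad_left read z ≈ 0.10 m, against 0.14 m at the start.
- **Balls:** I pushed them along the shelf with the fingertips at about 5 cm/s. The front ball went over first, then the rear one after a pause.
- **Final checks:** The picture taken after the second push shows both balls side by side against the outer stop of the left chute. After I raised the arm clear, two pictures 0.3 s apart showed only noise-level change there. The force on the tool read about 0.7 N.
- **Other things on the bench:** They look undisturbed in that picture, but the hammer lies outside it, and I did not measure their positions again. The arm only worked over the shelf and gate.

The detectors sometimes labelled the purple and black decoy balls, or other spots, as the targets. The pictures ruled those out, and no check disagreed with the result.

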